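# Close the boiler of the steam espresso maker with its screw cap

### The arm

A 6-joint arm with a two-finger parallel gripper is mounted at the origin on a cart in front of the work surface, level with it; the furniture and walls round the work are solid. World frame = base frame: x ahead of the robot, y to its left, z up, the work surface at z = 0. Lengths are in mm, angles in rad, forces in N, time in s.
With the tool pointing down it reaches from about 400 to 925 mm from the base axis. Payload 12.5 kg.
Tool frame: the origin (TCP) lies on the centre line of the jaws, within the pads' length; the fingertips stand 17 mm ahead of it and the grasp point (between the pads) lies 2 mm behind it; z points along the fingers, y is the line along which they close (so a half turn about z gives the same grasp; the last joint's range is limited). The gripper opens to 95 mm and grips with 3 to 60 N. Pads are 20 mm wide; open, the fingers measure 119 mm over their backs; the gripper's body (75 mm by 180 mm) begins 59 mm behind the grasp point.
Start: joints at [-1.426, 0.491, 1.559, -0, 1.092, -0.106], TCP at [155.134, -605.457, 231.661] pointing down, gripper open.
Joint ranges: [-3.1, 3.1], [-0.84, 2.19], [0.05, 2.79], [-1.13, 4.28], [0.06, 2.93], [-2.69, 2.69]. Speed limits (rad/s): [2.22, 2.22, 2.79, 3.14, 3.14, 3.14].

### API

Orientations are given as [roll, pitch, yaw] about the fixed x, y, z axes, in that order (R = Rz(yaw) Ry(pitch) Rx(roll)).
In Python, from cell import env gives the robot as it stands.
- The arm moves only by the tool drive_tool, never from a script. Its argument "deltas" is text: rows parted by semicolons, each of 4 numbers parted by spaces: the shift along the world's x, y, z normalised to -1 to 1, where 1 is 100 mm, then the turn about the world's z normalised to -1 to 1, where 1 is 180 degrees. A call has 1 to 10 rows; each row shifts and turns the commanded pose from where the row before left it; what a row does not reach is not made up. A row lasts 1/12 s, in which the tool goes at most 41.7 mm and 7.16 degrees, less where a joint would pass 70% of its speed; a pose out of reach is approached as far as the arm can. A call with a number of a shift or a turn outside -1 to 1 is refused whole. A call with a gripper value outside its range is refused whole. "gripper" is the closure, from 0 (fully open) to 1 (shut), set as the call begins (left out, the last holds). The fingers move at their own pace and stop on an object; the grip force is fixed at half the most. Time passes only in rows, so rows that do not move let the fingers close. It gives the time, the measured TCP pose, the force, the opening and the grip force at its end, in the units of the state.
- env.state(): the state, without advancing time (a new reading comes with each control period).
- env.read_camera(name): name is "side" or "top"; returns (picture, depth): 480x640x3 uint8, red, green, blue; 480x640 float32, mm along the optical axis (not along the pixel's ray), 0 where there is no reading.
- env.camera_params(name): a dict with "mtx" (3x3 intrinsics, pixels), "camera_from_world" (4x4, takes a point from world to camera coordinates). Camera axes: x right, y down, z forward; pixel columns grow to the right and rows downward; lengths in mm; the calibration is good to about 2 mm. A picture is of the moment at which its call begins. camera_params takes no time and is no camera call.
- env.job_done(): hands the job in; it is judged then, once.
The state is a dict: "t": time; "joints": joint angles; "qvel": joint speeds; "tau": joint torques, N m; "eef_pos": TCP position; "tcp_rot": TCP orientation; "ft_force": force on the tool from outside, world axes, zero at the start; "moment": the same for the moment, N m; "opening": opening from 0.0 (shut) to 1.0 (fully open); "grip_force": force on a finger pad.
Only numpy, scipy, OpenCV 4.12 (cv2) and the standard library are available. Lean on these libraries where they do the work, as an engineer would, in place of code of your own. Each camera call takes 0.05 s, during which the arm holds its last target. There are 200 camera calls.

### The job

Close the boiler of the steam espresso maker: set its black cap upright on the filler neck with the grip bar pointing front to back, in line with the two white marks, so that it rests on top of the thread. Then, pressing lightly, turn it backwards (counter-clockwise seen from above) until you feel it drop into the start of the thread, and only then screw it down clockwise until it is snug on its rubber seal, and let go. Be gentle, never force the cap against the thread, and leave the other things on the counter where they are.

Things in the scene. Friction and masses are not known exactly. Their poses are not given: they have to be found in the camera images.
- cap_grip (a point): Point on the axis of the loose boiler cap (0.11 kg, 62 mm tall, standing upright on its plug), in its black grip bar, 52.5 mm above the cap's bottom. The bar is 46 mm long (along x), 16 mm wide (y), from 31.5 to 62 mm above the bottom, with a white line on top; below it is a round black flange 60 mm across, 7 mm thick. z up. Half a turn makes no difference.
- cap_lugs (a point): Point on the cap's axis 40.5 mm below cap_grip, axes alike. Here two round lugs, 4.4 mm thick, stick out of the steel plug to 22 mm from the axis, under the two ends of the bar. The plug is 32 mm across, tapers to 20 mm over its lowest 7 mm, and ends 12 mm below this point; the flange begins 12.5 mm above it.
- neck_mouth (a point): Centre of the rim of the machine's filler neck: 58 mm across outside, bore 49 mm, two-start right-hand thread inside, 34 mm wide. x to the machine's back, y to its left, z up. A seal stands 3 mm above the rim. Set on with its bar along x (either way round), the cap rests with its lugs on the thread's sloping lands, cap_lugs 1 to 5 mm below this point.
- seal (a joint): Compression of the rubber seal ring on the neck's rim, m: 0 free, grows as the cap's flange presses it down, about 0.002 at the thread's end stop, at most 0.0029. Stiffness 4.5 N per mm.
- espresso_maker: The fixed steam espresso maker, black and steel, 165 x 156 mm, flat top at 170 mm, neck rim at 197.5 mm. Origin on the counter under the neck's axis; x to its back, y to its left. White marks before and behind the neck show the x line. Steam pipe on its left side; the filter holder's handle sticks out in front, 90 mm up.
- boiler_cap: The boiler cap; origin at the bottom of its plug, x along the grip bar, z up. Held firmly and pressed on the thread it gives some 15 N per mm of hand travel down and 25 sideways; 3 to 5 N is a light pressure.
- sugar_bowl: Bystander: small white bowl, 72 mm across, 35 mm tall, origin at its underside.
- coffee_tin: Bystander: blue-lidded tin, 104 mm across, 147 mm tall, origin at its underside.
- flower_mug: Bystander: white mug with flowers, 94 mm tall, origin at its underside.
- green_mug: Bystander: green mug, 96 mm tall, origin at its underside.
- thread_start (a point): Point on the neck's axis 11.5 mm below the rim; axes as neck_mouth. The thread's start (an opening in the land, hidden once the cap is on, its angle not given) is 0.25 to 1.15 rad counter-clockwise of the rest position with the bar along x. Turning back, the cap climbs 3.5 mm per rad; 0.11 rad past the start its lugs are free to drop about 9 mm, to 2 mm above this point, into an opening where they can turn only 0.2 rad before a stop.
- thread_end (a point): Point on the neck's axis 14.5 mm below the rim; axes alike. Clockwise from the opening the cap sinks 3.5 mm per rad, meets the seal 0.5 rad past the thread start and an end stop at 1.2 rad (cap_lugs 12 mm below the rim). Snug: from 1.0 rad to the end stop, where the torque, under 0.15 N m before, climbs steeply (stop by 0.3 N m); the cap then stays by itself. Without having dropped in, turning clockwise only meets a stop.
- jam_jar: Bystander: jam jar with white lid, 64 mm across, 87 mm tall.
- lemon: Bystander: a lemon, 71 mm long.
- teaspoon: Bystander: metal teaspoon, 130 mm long, lying flat.
- coffee_scoop: Bystander: metal measuring spoon, 106 mm long, lying flat.

How it is judged:
By the outcome, as a careful person would: the job done as asked, in the order asked, and still so for the second after the job is handed in, with the robot touching nothing.
It also fails if it takes over 61 s, if anything falls off the work surface, if the arm or the gripper's body presses on something with over 40 N, if the wrist force passes 120 N, or if a joint passes its speed limit or range.

## Working session

There is one attempt and no reset: what is moved stays moved. The work goes in short steps, Python scripts to look and compute and a tool call to move; the robot and the scene stay as the last step left them, time stands still between calls to the robot, and variables do not carry over. Pictures are saved under pics/ and viewed, at most 10 in all, crops included, and the job is handed in when it is done.

Besides the shell and the picture viewer there is one more tool, called after ">>>" as name(argument=value, ...), one argument or row to a line, values as JSON. drive_tool: Moves the arm, as the interface text tells. Its arguments: {"type":"object","properties":{"deltas":{"type":"string"},"gripper":{"type":"number"}},"required":["deltas"]}

```bash
mkdir -p pics; ls
cat > h.py <<'E'
from cell import env
import numpy as np, cv2
def cam(n):
    im,d=env.read_camera(n); p=env.camera_params(n)
    return im,d,np.array(p["mtx"]),np.array(p["camera_from_world"])
def world(u,v,d,K,T):
    u,v,d=map(np.asarray,(u,v,d)); c=np.stack([(u-K[0,2])/K[0,0]*d,(v-K[1,2])/K[1,1]*d,d],-1)
    return (c-T[:3,3])@T[:3,:3]
def onplane(u,v,z,K,T):
    a=world(u,v,np.ones_like(np.asarray(u,float)),K,T); o=-T[:3,:3].T@T[:3,3]
    r=a-o; return o+r*((z-o[2])/r[...,2])[...,None]
E
python3 - <<'E'
from h import *
for n in("side","top"):
    im,d,K,T=cam(n); cv2.imwrite(f"pics/{n}0.png",im[...,::-1]); np.savez(f"{n}0.npz",im=im,d=d,K=K,T=T)
    print(n,-T[:3,:3].T@T[:3,3],K[0,0],T[:3,:3].round(2).tolist())
print(env.state())
E
```

```text
pics
side [-68.77631928 782.39434823 944.83148247] 531.3099174216148 [[-0.71, -0.7, -0.0], [-0.47, 0.48, -0.74], [0.52, -0.53, -0.67]]
top [ 401.3618502   147.75085336 1048.06836541] 504.3847782168718 [[-0.02, -1.0, -0.02], [-0.99, 0.02, -0.17], [0.17, 0.01, -0.99]]
{'t': 0.1, 'joints': array([-1.42558950e+00,  4.91505100e-01,  1.55938613e+00, -6.55683977e-06,
        1.09170348e+00, -1.05610497e-01]), 'qvel': array([-0.00055005, -0.00217535, -0.00027396, -0.00021707,  0.00074597,
        0.00129049]), 'tau': array([ 3.01032516e-03, -6.13623118e+01, -2.58606577e+01,  6.93158875e-02,
        4.70020005e-02, -5.58276736e-05]), 'eef_pos': array([ 155.10782234, -605.24335931,  231.11737938]), 'tcp_rot': array([-3.14059557e+00, -9.98475520e-05,  2.50820303e-01]), 'ft_force': array([-0.57036007,  0.06629096, -0.28116432]), 'moment': array([ 0.03241384, -0.01887708, -0.00233975]), 'grip_force': 0.0, 'opening': 1.0041969755637243}
```

View pics/top0.png

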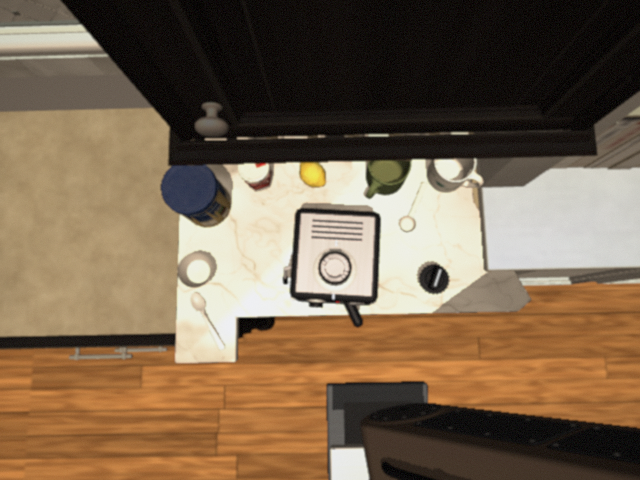

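View pics/side0.png

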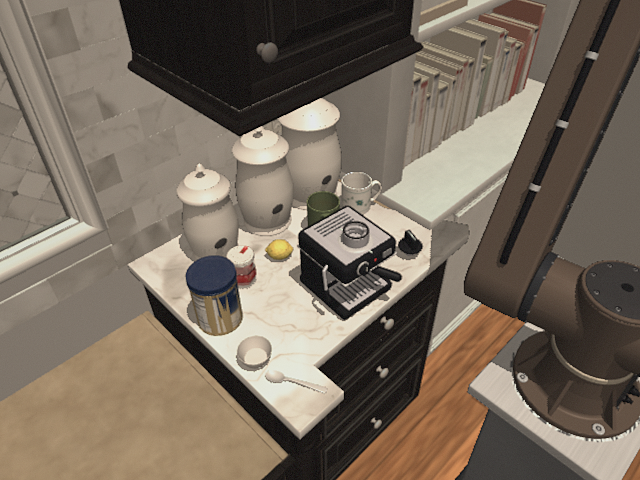

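The top view shows the neck at about (335,266), the machine's panel around it, and the cap at about (433,278) with its white line tilted. The side view shows the neck at (354,232) and the cap at (410,242).

Run:
```python
from h import *
for n in("top","side"):
    f=np.load(f"{n}0.npz"); im,d,K,T=f["im"],f["d"],f["K"],f["T"]
    v,u=np.mgrid[:480,:640]; W=world(u,v,d,K,T); Z=W[...,2]
    np.set_printoptions(precision=1,suppress=True)
    if n=="top":
        nb=(np.hypot(u-335,v-266)<30); cb=np.hypot(u-433,v-278)<25
    else:
        nb=(np.hypot(u-354,v-232)<24); cb=np.hypot(u-410,v-242)<18
    m=nb&(Z>188)&(Z<210)&(d>0); pts=W[m][:,:2].astype(np.float32)
    print(n,"neck n",m.sum(),"z",np.median(W[m][:,2]),cv2.minEnclosingCircle(pts),cv2.fitEllipse(cv2.convexHull(pts)))
    m=cb&(Z>50)&(Z<72)&(d>0); pts=W[m][:,:2].astype(np.float32)
    print("bar n",m.sum(),"z",np.median(W[m][:,2]),cv2.minAreaRect(pts))
    m=cb&(Z>20)&(Z<72)&(d>0); print("cap",cv2.minEnclosingCircle(W[m][:,:2].astype(np.float32)))
    g=im.min(-1).astype(int)
    m=cb&(g>120)&(Z>45); P=onplane(u[m],v[m],62,K,T)[:,:2].astype(np.float32); print("line",m.sum(),P.mean(0),cv2.fitLine(P,2,0,.01,.01).ravel() if len(P)>3 else 0)
    # top panel
    m=(Z>164)&(Z<176)&(W[...,0]>300)&(W[...,0]<700)&(abs(W[...,1])<250); m=cv2.morphologyEx(m.astype(np.uint8),cv2.MORPH_OPEN,np.ones((3,3)))>0
    k,l,s,_=cv2.connectedComponentsWithStats(m.astype(np.uint8)); i=1+s[1:,4].argmax(); m=l==i
    print("top",m.sum(),np.median(Z[m]),cv2.minAreaRect(W[m][:,:2].astype(np.float32)))
    c=(335,262) if n=="top" else (352,235); h,w=(65,85)
    cr=im[c[1]-h:c[1]+h,c[0]-w+(40 if n=="top" else 0):c[0]+w+(40 if n=="top" else 20)]
    cv2.imwrite(f"pics/{n}z.png",cv2.resize(cr,None,fx=4,fy=4,interpolation=cv2.INTER_CUBIC)[...,::-1])
    print("counter",np.median(Z[(Z>-20)&(Z<15)&(W[...,0]>350)&(W[...,0]<700)]))
```

```text
top neck n 548 z 197.053613419693 ((484.123291015625, 144.44149780273438), 28.91809844970703) ((483.7963562011719, 144.5063018798828), (56.771400451660156, 56.93209457397461), 179.41232299804688)
bar n 209 z 61.16326366146119 ((473.8602600097656, -54.84479904174805), (16.258214950561523, 45.88591003417969), 68.70176696777344)
cap ((474.1188659667969, -55.21042251586914), 31.16880226135254)
line 53 [474.3 -56. ] [  0.8  -0.6 474.3 -56. ]
top 6154 168.7152767733175 ((511.61444091796875, 142.365478515625), (149.02340698242188, 158.30072021484375), 85.56627655029297)
counter 0.003286741739591498
side neck n 393 z 197.1470281363127 ((484.3996276855469, 142.27951049804688), 30.62222671508789) ((484.60418701171875, 142.59547424316406), (56.34540557861328, 61.58295440673828), 38.605045318603516)
bar n 133 z 61.86607262263229 ((474.567626953125, -56.657405853271484), (17.610761642456055, 49.20530700683594), 67.24656677246094)
cap ((475.6573791503906, -57.56100082397461), 32.32071304321289)
line 29 [475.6 -48.6] [  0.1   1.  475.6 -48.6]
top 2708 170.1355886257171 ((512.6661376953125, 140.08651733398438), (153.54823303222656, 162.31854248046875), 85.18232727050781)
counter 1.5368972071510738
```

View pics/topz.png

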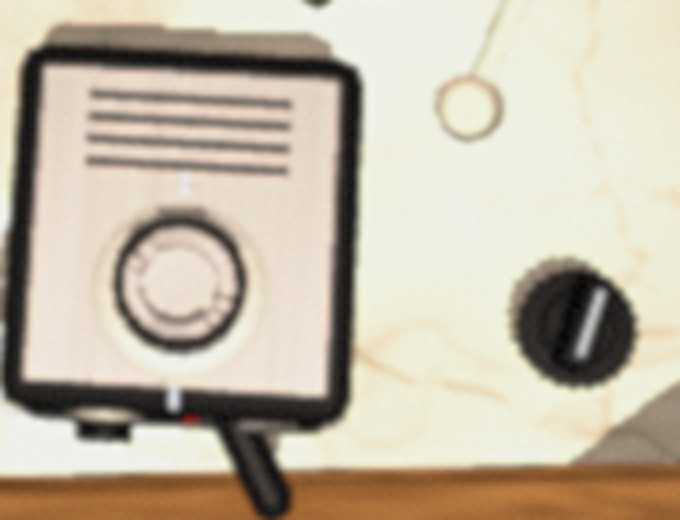

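The crop shows the white marks at about (185,185) and (174,400), so the machine is turned slightly clockwise. It also shows the cap's white line running from (600,290) to (580,358). Next I'll refine both angles.

Run:
```python
from h import *
np.set_printoptions(precision=2,suppress=True)
f=np.load("top0.npz"); im,d,K,T=f["im"],f["d"],f["K"],f["T"]
v,u=np.mgrid[:480,:640]
g=im.min(-1).astype(float)
def ax(w,z):
    m=w>0; P=onplane(u[m].astype(float),v[m],z,K,T)[:,:2]; ww=w[m]; c=(P*ww[:,None]).sum(0)/ww.sum()
    C=np.cov(P.T,aweights=ww); e,V=np.linalg.eigh(C); a=V[:,1]; a=a*np.sign(a[0]); return c,np.degrees(np.arctan2(a[1],a[0])),np.sqrt(e*12)
w=np.clip(g-70,0,None)*((abs(u-437.5)<7)&(abs(v-278.5)<12)); 
m=(w>0).astype(np.uint8); k,l,s,_=cv2.connectedComponentsWithStats(m); i=1+s[1:,4].argmax(); print("line",ax(w*(l==i),62),s[i])
a=[]
for (cx,cy) in((336.2,243.5),(333.5,297)):
    b=(abs(u-cx)<3)&(abs(v-cy)<4.5); B=im[...,2].astype(float)-im[...,0]+(0); 
    gg=g if cy>290 else B; w=np.clip(gg-np.percentile(gg[b],50),0,None)*b; c,_,s=ax(w,170); a.append(c); print("mark",c,s)
q=a[0]-a[1]; print("marks yaw",np.degrees(np.arctan2(q[1],q[0])),"y at x484:",a[1][1]+q[1]/q[0]*(484-a[1][0]))
```

```text
line (array([473.97, -55.82]), np.float64(-21.71496005629936), array([ 5.97, 34.14])) [433 269   9  18  77]
mark [530.24 140.57] [4.93 9.38]
mark [439.51 147.34] [ 6.95 10.98]
marks yaw -4.267563576074741 y at x484: 144.02420034202774
```

>>> drive_tool(
  deltas="0.2 0.343 0 -0.0125;0.2 0.343 0 -0.0125;0.2 0.343 0 -0.0125;0.2 0.343 0 -0.0125;0.2 0.343 0 -0.0125;0.2 0.343 0 -0.0125;0.2 0.343 0 -0.0125;0.2 0.343 0 -0.0125;0.2 0.343 0 -0.0125;0.2 0.343 0 -0.0125",
  gripper=0,
)

```text
t: 0.93
eef_pos: [355.6, -260.7, 231.6]
tcp_rot: [3.142, 0.0, -0.144]
ft_force: [1.8, -0.9, 0.4]
opening: 1.004
grip_force: 0.0
```

>>> drive_tool(
  deltas="0.2 0.343 0 -0.0125;0.2 0.343 0 -0.0125;0.2 0.343 0 -0.0125;0.2 0.343 -0.1 -0.0125;0.2 0.343 -0.2 -0.0125;0.19 0.344 -0.2 -0.013;0 0 -0.2 0;0 0 0 0;0 0 0 0",
)

```text
t: 1.68
eef_pos: [471.4, -60.4, 163.6]
tcp_rot: [3.141, 0.003, -0.378]
ft_force: [0.9, 1.4, 0.0]
opening: 1.0
grip_force: 0.0
```

>>> drive_tool(
  deltas="0.027 0.046 -0.3 0;0 0 -0.3 0;0 0 0 0;0 0 0 0",
)

```text
t: 2.02
eef_pos: [474.3, -57.0, 104.6]
tcp_rot: [3.141, 0.001, -0.381]
ft_force: [-0.1, -0.8, 0.5]
opening: 1.001
grip_force: 0.0
```

Run:
```python
from h import *
s=env.state(); print(s["eef_pos"],s["tcp_rot"],s["ft_force"],s["joints"])
im,d,K,T=cam("top"); cv2.imwrite("pics/t2.png",cv2.resize(im[170:340,340:540],None,fx=3.5,fy=3.5,interpolation=cv2.INTER_CUBIC)[...,::-1])
```

```text
[474.26739476 -56.96069482 104.61545592] [ 3.14127968e+00  1.45834264e-03 -3.80525931e-01] [-0.10947898 -0.80561853  0.5175802 ] [-2.57859879e-01  4.75538051e-01  2.04294458e+00 -2.26037920e-04
  6.24595716e-01  1.69364561e+00]
```

View pics/t2.png

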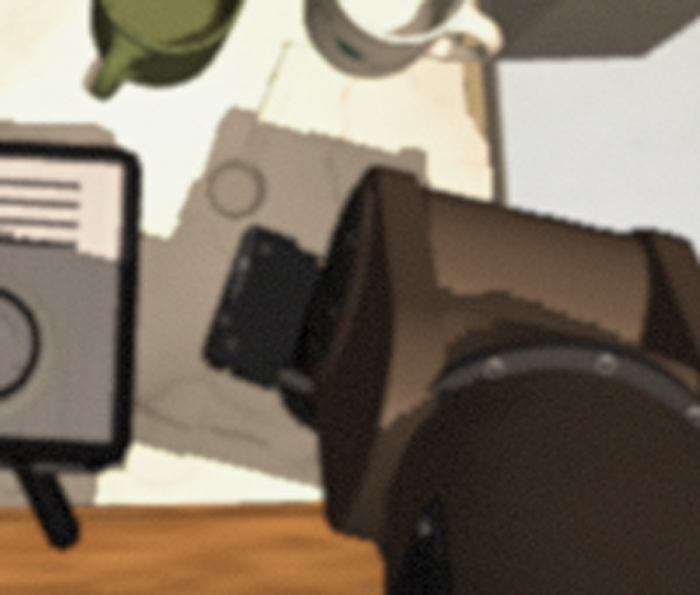

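The top view shows the gripper body at (205–330, 225–390) over the cap, with a clear gap to the machine's edge at x≈135. I'll descend and grasp.

>>> drive_tool(
  deltas="0 0.01 -0.2 0;0 0 -0.2 0;0 0 -0.12 0;0 0 0 0;0 0 0 0",
)

```text
t: 2.48
eef_pos: [475.1, -55.5, 53.5]
tcp_rot: [-3.141, -0.001, -0.38]
ft_force: [0.2, -0.3, -0.1]
opening: 0.999
grip_force: 0.0
```

>>> drive_tool(
  deltas="0 0 0 0;0 0 0 0;0 0 0 0;0 0 0 0;0 0 0 0;0 0 0 0;0 0 0 0;0 0 0 0;0 0 0 0;0 0 0 0",
  gripper=1,
)

```text
t: 3.32
eef_pos: [474.5, -55.0, 52.0]
tcp_rot: [3.141, 0.0, -0.379]
ft_force: [-0.8, -0.1, -0.2]
opening: 0.357
grip_force: 0.0
```

>>> drive_tool(
  deltas="0 0 0 0;0 0 0 0;0 0 0 0;0 0 0 0;0 0 0 0;0 0 0 0",
)

```text
t: 3.82
eef_pos: [474.5, -55.0, 52.0]
tcp_rot: [3.141, 0.0, -0.379]
ft_force: [-0.3, -0.0, -1.5]
opening: 0.163
grip_force: 30.0
```

>>> drive_tool(
  deltas="0 0 0.1 0;0 0 0.3 0;0 0 0.3 0;0 0 0.3 0;0 0 0.3 0;0 0 0.3 0;0 0 0.3 0;0 0 0.3 0;0 0 0.1 0;0 0 0 0",
)

```text
t: 4.65
eef_pos: [475.0, -55.1, 285.3]
tcp_rot: [-3.141, -0.005, -0.379]
ft_force: [0.6, 0.3, -0.7]
opening: 0.164
grip_force: 30.0
```

>>> drive_tool(
  deltas="0.01 0.2 0 0.012;0.01 0.25 0 0.012;0.02 0.25 0 0.012;0.02 0.25 0 0.012;0.02 0.25 0 0.012;0.01 0.25 0 0.012;0.01 0.25 0 0.012;0 0.2 0 0.0125;0 0.09 0 0;0 0 0 0",
)

```text
t: 5.48
eef_pos: [484.0, 145.2, 281.2]
tcp_rot: [3.141, 0.002, -0.075]
ft_force: [-0.3, 0.0, -0.9]
opening: 0.17
grip_force: 30.0
```

Run:
```python
from h import *
s=env.state(); print(s["eef_pos"],s["tcp_rot"],s["ft_force"],s["opening"],s["joints"])
for n in("top","side"):
    im,d,K,T=cam(n); np.savez(f"{n}3.npz",im=im,d=d,K=K,T=T)
p=T@np.array([484,144,240,1]); q=(K@p[:3]); q/=q[2]; print(q)
u,v=map(int,q[:2]); cv2.imwrite("pics/s3.png",cv2.resize(im[v-75:v+75,u-100:u+100],None,fx=4,fy=4,interpolation=cv2.INTER_CUBIC)[...,::-1])
```

```text
[483.95855633 145.21137959 281.23217235] [ 3.14125451e+00  1.51980740e-03 -7.48388699e-02] [-0.32630602  0.03628284 -0.86852395] 0.16959930918130195 [1.60691980e-01 2.68426327e-01 1.77764154e+00 2.90547381e-05
 1.09708154e+00 1.80631365e+00]
[356.30573691 215.86721253   1.        ]
```

View pics/s3.png

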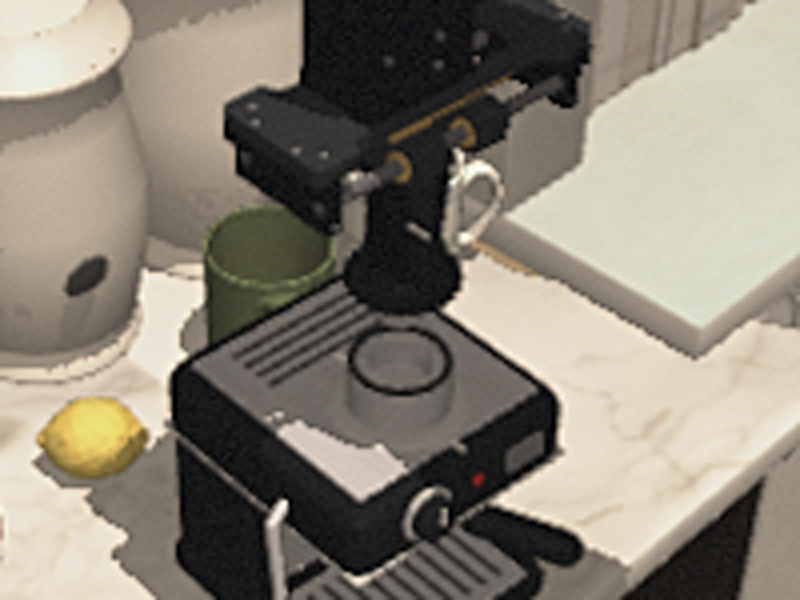

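The side view shows the cap upright in the jaws above the neck, with the flange at (404,275) and the neck rim at (400,360). I'll measure the cap-to-neck offset by fitting circles to both side walls.

```bash
cat > off.py <<'E'
from h import *
from scipy.optimize import least_squares
np.set_printoptions(precision=2,suppress=True)
def fit(W,m,r,c0):
    P=W[m][:,:2]; s=least_squares(lambda c:np.hypot(*(P-c).T)-r,c0,loss="soft_l1"); return s.x,len(P),np.median(abs(s.fun)),
E
python3 - <<'E'
from off import *
v,u=np.mgrid[:480,:640]
f=np.load("side3.npz"); W=world(u,v,f["d"],f["K"],f["T"]); Z=W[...,2]; near=np.hypot(W[...,0]-484,W[...,1]-144)<36
for lo,hi in((253,262),(255,260)): print("flange side",fit(W,near&(Z>lo)&(Z<hi),30,[484,144]))
for lo,hi in((176,195),(180,192)):
  m=near&(Z>lo)&(Z<hi)&(np.hypot(W[...,0]-484,W[...,1]-144)>26); print("neck side",fit(W,m,29,[484,144]))
f0=np.load("side0.npz"); W0=world(u,v,f0["d"],f0["K"],f0["T"]); Z0=W0[...,2]
r0=np.hypot(W0[...,0]-484,W0[...,1]-144); print("neck side0",fit(W0,(r0>26)&(r0<36)&(Z0>178)&(Z0<193),29,[484,144]))
# silhouettes: horizontal extents in image vs centre projection
im=f["im"]; g=im.max(-1); K,T=f["K"],f["T"]
def proj(p): q=K@(T@np.r_[p,1])[:3]; return q[:2]/q[2]
near_f=near&(Z>250)&(Z<264); uu=u[near_f]; print("flange u",uu.min(),uu.max(),"c@TCP",proj([484,145.2,257]))
near_n=near&(Z>180)&(Z<199); uu=u[near_n]; print("neck u",uu.min(),uu.max(),"proj(484,144)",proj([484,144,190]))
ft=np.load("top3.npz"); print("top flange"); Wt=world(u,v,ft["d"],ft["K"],ft["T"]); Zt=Wt[...,2]; 
m=(np.hypot(Wt[...,0]-484,Wt[...,1]-144)<40)&(Zt>255)&(Zt<265); print(m.sum())
E
```

```text
flange side (array([486.73, 141.26]), 139, np.float64(2.294174749867807))
flange side (array([485.73, 141.85]), 44, np.float64(0.8230881791560964))
neck side (array([485.26, 142.72]), 130, np.float64(0.9892037743448459))
neck side (array([485.36, 142.52]), 70, np.float64(0.9043775066479913))
neck side0 (array([485.08, 142.14]), 85, np.float64(0.6062831677275895))
flange u 342 371 c@TCP [356.2  209.75]
neck u 343 369 proj(484,144) [355.49 233.89]
top flange
28
```

>>> drive_tool(
  deltas="0 -0.006 -0.1 0;0 -0.006 -0.1 0;0 0 -0.09 0;0 0 0 0;0 0 0 0;0 0 0 0",
)

```text
t: 6.08
eef_pos: [484.7, 142.6, 253.0]
tcp_rot: [3.141, 0.0, -0.076]
ft_force: [0.0, 0.9, 0.0]
opening: 0.17
grip_force: 30.0
```

>>> drive_tool(
  deltas="0 0 -0.03 0;0 0 -0.03 0;0 0 -0.03 0;0 0 0 0;0 0 0 0",
)

```text
t: 6.5
eef_pos: [484.5, 142.8, 243.9]
tcp_rot: [3.141, 0.0, -0.076]
ft_force: [0.4, -0.6, -1.7]
opening: 0.166
grip_force: 30.0
```

>>> drive_tool(
  deltas="-0.004 0.011 0 0;0 0 -0.02 0;0 0 -0.02 0;0 0 0 0;0 0 0 0",
)

```text
t: 6.92
eef_pos: [484.1, 143.9, 239.9]
tcp_rot: [3.141, 0.0, -0.076]
ft_force: [-0.2, -0.7, -1.0]
opening: 0.169
grip_force: 30.0
```

>>> drive_tool(
  deltas="0 0 -0.01 0;0 0 -0.01 0;0 0 0 0;0 0 0 0",
)

```text
t: 7.25
eef_pos: [484.1, 143.9, 238.0]
tcp_rot: [3.141, 0.0, -0.076]
ft_force: [-0.0, 0.4, -1.0]
opening: 0.167
grip_force: 30.0
```

>>> drive_tool(
  deltas="0 0 -0.01 0;0 0 -0.005 0;0 0 0 0;0 0 0 0",
)

```text
t: 7.58
eef_pos: [484.1, 143.9, 236.5]
tcp_rot: [3.142, 0.0, -0.076]
ft_force: [-0.4, 1.2, -1.4]
opening: 0.163
grip_force: 30.0
```

>>> drive_tool(
  deltas="0 0 -0.005 0;0 0 -0.003 0;0 0 0 0;0 0 0 0",
)

```text
t: 7.92
eef_pos: [484.1, 143.9, 235.7]
tcp_rot: [3.142, 0.0, -0.076]
ft_force: [0.8, 0.6, -1.0]
opening: 0.169
grip_force: 30.0
```

>>> drive_tool(
  deltas="0 0 -0.005 0;0 0 -0.003 0;0 0 0 0;0 0 0 0",
)

```text
t: 8.25
eef_pos: [484.2, 143.9, 235.0]
tcp_rot: [3.142, -0.0, -0.076]
ft_force: [-0.4, 0.2, -0.3]
opening: 0.169
grip_force: 30.0
```

>>> drive_tool(
  deltas="0 0 -0.003 0;0 0 -0.003 0;0 0 0 0;0 0 0 0",
)

```text
t: 8.58
eef_pos: [484.2, 143.9, 234.6]
tcp_rot: [-3.142, -0.001, -0.076]
ft_force: [-1.4, 0.1, 5.3]
opening: 0.169
grip_force: 30.0
```

>>> drive_tool(
  deltas="0 0 0.0015 0;0 0 0.0011 0.01;0 0 0.0011 0.01;0 0 0.0011 0.01;0 0 0 0;0 0 0 0",
)

```text
t: 9.08
eef_pos: [484.3, 143.8, 234.9]
tcp_rot: [3.141, -0.0, 0.017]
ft_force: [-0.9, -1.4, 4.7]
opening: 0.166
grip_force: 30.0
```

```bash
python3 -c "
from h import *
s=env.state(); print(s['eef_pos'],s['tcp_rot'],s['ft_force'],s['moment'])"
```

```text
[484.31457615 143.83890392 234.91626382] [ 3.14143504e+00 -4.79972606e-04  1.73877993e-02] [-0.94939123 -1.35359285  4.66003146] [-0.24922805 -0.02573103 -0.00134416]
```

>>> drive_tool(
  deltas="0 0 0.0015 0.01;0 0 0.0012 0.01;0 0 0.0012 0.01;0 0 0.0011 0.01;0 0 0.0011 0.01;0 0 0.0011 0.01;0 0 0 0;0 0 0 0",
)

```text
t: 9.75
eef_pos: [484.3, 143.8, 235.6]
tcp_rot: [3.141, -0.0, 0.205]
ft_force: [1.0, -1.8, 4.5]
opening: 0.166
grip_force: 30.0
```

>>> drive_tool(
  deltas="0 0 0.0011 0.01;0 0 0.0011 0.01;0 0 0.0011 0.01;0 0 0 0;0 0 0 0",
)

```text
t: 10.17
eef_pos: [484.3, 143.8, 235.9]
tcp_rot: [3.141, -0.0, 0.299]
ft_force: [0.6, -2.9, 4.4]
opening: 0.166
grip_force: 30.0
```

>>> drive_tool(
  deltas="0 -0.001 0.0012 0.01;0 0 0.0012 0.01;0 0 0.0011 0.01;0 0 0 0;0 0 0 0",
)

```text
t: 10.58
eef_pos: [484.2, 143.9, 236.2]
tcp_rot: [-3.142, -0.0, 0.393]
ft_force: [0.4, -0.1, 4.5]
opening: 0.17
grip_force: 30.0
```

>>> drive_tool(
  deltas="0 0 0.0011 0.01;0 0 0.0011 0.01;0 0 0.0011 0.01;0 0 0 0;0 0 0 0",
)

```text
t: 11.0
eef_pos: [484.1, 144.0, 236.5]
tcp_rot: [-3.141, -0.0, 0.487]
ft_force: [1.6, -0.1, 3.7]
opening: 0.166
grip_force: 30.0
```

>>> drive_tool(
  deltas="0 0 0.0011 0.01;0 0 0.001 0.01;0 0 0.001 0.01;0 0 0 0;0 0 0 0",
)

```text
t: 11.42
eef_pos: [483.8, 144.0, 236.6]
tcp_rot: [-3.141, 0.001, 0.582]
ft_force: [-1.4, 0.8, 1.9]
opening: 0.166
grip_force: 30.0
```

>>> drive_tool(
  deltas="0 0 0.0011 0.01;0 0 0.0011 0.01;0 0 0.001 0.01;0 0 0 0;0 0 0 0",
)

```text
t: 11.83
eef_pos: [484.0, 143.7, 236.9]
tcp_rot: [-3.141, 0.001, 0.676]
ft_force: [-0.4, 0.4, -0.9]
opening: 0.166
grip_force: 30.0
```

>>> drive_tool(
  deltas="0 0 -0.005 0;0 0 -0.005 0;0 0 -0.005 0;0 0 0 0;0 0 0 0",
)

```text
t: 12.25
eef_pos: [484.2, 143.7, 235.7]
tcp_rot: [3.141, -0.0, 0.678]
ft_force: [1.0, -0.8, 0.5]
opening: 0.171
grip_force: 30.0
```

>>> drive_tool(
  deltas="0 0 -0.005 0;0 0 -0.005 0;0 0 0 0;0 0 0 0",
)

```text
t: 12.58
eef_pos: [484.4, 143.7, 234.7]
tcp_rot: [3.141, -0.0, 0.678]
ft_force: [2.4, -3.6, 1.3]
opening: 0.165
grip_force: 30.0
```

```bash
python3 -c "
from h import *
s=env.state(); print(s['eef_pos'],s['tcp_rot'],s['ft_force'],s['moment'])"
```

```text
[484.40962386 143.66234258 234.74181854] [ 3.14087285e+00 -3.99879684e-04  6.78092294e-01] [ 2.44791837 -3.63568123  1.25808241] [-0.53045803 -0.47884896  0.07243737]
```

>>> drive_tool(
  deltas="0.001 -0.0015 0 0;0 0 -0.005 0;0 0 0 0;0 0 0 0",
)

```text
t: 12.92
eef_pos: [484.4, 143.6, 234.2]
tcp_rot: [3.141, -0.0, 0.678]
ft_force: [2.4, -1.4, 1.7]
opening: 0.164
grip_force: 30.0
```

>>> drive_tool(
  deltas="0.001 -0.0008 0 0.01;0 0 -0.005 0;0 0 -0.005 0;0 0 0 0;0 0 0 0",
)

```text
t: 13.33
eef_pos: [484.2, 143.6, 233.0]
tcp_rot: [-3.141, 0.0, 0.709]
ft_force: [1.3, -0.8, 0.0]
opening: 0.17
grip_force: 30.0
```

```bash
python3 -c "
from h import *
s=env.state(); print(s['eef_pos'],s['tcp_rot'],s['ft_force'],s['moment'])"
```

```text
[484.24238983 143.55319139 232.9940686 ] [-3.14149435e+00  3.24634281e-04  7.08931978e-01] [ 1.30053721 -0.84131654  0.01362297] [-0.42297887 -0.34870962  0.02904197]
```

>>> drive_tool(
  deltas="0 0 -0.005 0;0 0 -0.005 0;0 0 -0.005 0;0 0 -0.005 0;0 0 -0.005 0;0 0 0 0;0 0 0 0",
)

```text
t: 13.92
eef_pos: [484.1, 143.6, 230.5]
tcp_rot: [-3.141, 0.0, 0.709]
ft_force: [0.1, 0.3, -1.1]
opening: 0.165
grip_force: 30.0
```

>>> drive_tool(
  deltas="0 0 -0.005 0;0 0 -0.005 0;0 0 0 0;0 0 0 0",
)

```text
t: 14.25
eef_pos: [484.3, 143.6, 229.6]
tcp_rot: [3.142, 0.0, 0.709]
ft_force: [-0.2, -0.1, -0.8]
opening: 0.169
grip_force: 30.0
```

>>> drive_tool(
  deltas="0 0 -0.005 0;0 0 -0.005 0;0 0 0 0;0 0 0 0",
)

```text
t: 14.58
eef_pos: [484.3, 143.6, 228.6]
tcp_rot: [3.142, 0.0, 0.709]
ft_force: [0.5, -1.0, -0.8]
opening: 0.161
grip_force: 30.0
```

>>> drive_tool(
  deltas="0 0 -0.003 0;0 0 -0.003 0;0 0 0 0;0 0 0 0",
)

```text
t: 14.92
eef_pos: [484.4, 143.6, 228.1]
tcp_rot: [3.141, -0.0, 0.709]
ft_force: [0.5, -0.4, -0.8]
opening: 0.166
grip_force: 30.0
```

>>> drive_tool(
  deltas="0 0 -0.003 0;0 0 -0.003 0;0 0 0 0;0 0 0 0",
)

```text
t: 15.25
eef_pos: [484.4, 143.6, 227.7]
tcp_rot: [3.141, -0.0, 0.709]
ft_force: [-1.3, -0.1, 5.4]
opening: 0.166
grip_force: 30.0
```

>>> drive_tool(
  deltas="0 0 0.002 0;0 0 -0.0005 -0.01;0 0 -0.001 -0.01;0 0 -0.001 -0.01;0 0 0 0;0 0 0 0",
)

```text
t: 15.75
eef_pos: [484.7, 143.6, 227.7]
tcp_rot: [3.141, -0.001, 0.615]
ft_force: [-0.6, -0.1, 4.7]
opening: 0.166
grip_force: 30.0
```

```bash
python3 -c "
from h import *
s=env.state(); print(s['eef_pos'],s['tcp_rot'],s['ft_force'],s['moment'])"
```

```text
[484.66034591 143.59518251 227.74329219] [ 3.14104026e+00 -9.32034900e-04  6.14894015e-01] [-0.62916808 -0.12626658  4.6740152 ] [-0.09563913  0.04416937 -0.05015474]
```

>>> drive_tool(
  deltas="-0.002 0 -0.0005 -0.01;0 0 -0.0005 -0.01;0 0 -0.0005 -0.01;0 0 0 0;0 0 0 0",
)

```text
t: 16.17
eef_pos: [484.5, 143.8, 227.6]
tcp_rot: [3.141, -0.001, 0.521]
ft_force: [-0.4, 0.9, 6.3]
opening: 0.167
grip_force: 30.0
```

```bash
cat > s.py <<'E'
from h import *
np.set_printoptions(precision=3,suppress=True)
s=env.state(); print(s['eef_pos'],s['tcp_rot'][2],s['ft_force'],s['moment'],s['grip_force'])
E
python3 s.py
```

```text
[484.456 143.774 227.637] 0.520689083429714 [-0.388  0.895  6.262] [ 0.175  0.077 -0.068] 30.00076711177826
```

>>> drive_tool(
  deltas="0 0 0.0015 -0.01;0 0 0 -0.01;0 0 0 -0.01;0 0 0 0;0 0 0 0",
)

```text
t: 16.58
eef_pos: [484.4, 143.6, 227.5]
tcp_rot: [3.141, -0.001, 0.428]
ft_force: [0.5, -0.2, 4.0]
opening: 0.165
grip_force: 30.0
```

```bash
python3 s.py
```

```text
[484.351 143.598 227.494] 0.4275883702084544 [ 0.506 -0.185  4.011] [ 0.065 -0.142 -0.035] 30.00036746263504
```

>>> drive_tool(
  deltas="0 0 -0.0003 -0.01;0 0 -0.0005 -0.01;0 0 -0.0005 -0.01;0 0 0 0;0 0 0 0",
)

```text
t: 17.0
eef_pos: [484.2, 143.6, 227.3]
tcp_rot: [3.142, -0.0, 0.334]
ft_force: [-1.4, -0.3, 3.1]
opening: 0.165
grip_force: 30.0
```

```bash
python3 s.py
```

```text
[484.17  143.584 227.284] 0.33406966143952865 [-1.385 -0.273  3.095] [ 0.066 -0.003 -0.039] 30.000316500663757
```

>>> drive_tool(
  deltas="0 0 -0.001 -0.01;0 0 -0.001 -0.01;0 0 -0.001 -0.01;0 0 -0.001 -0.01;0 0 0 0;0 0 0 0",
)

```text
t: 17.5
eef_pos: [484.2, 143.6, 226.9]
tcp_rot: [3.141, -0.0, 0.209]
ft_force: [0.2, 0.3, 4.1]
opening: 0.166
grip_force: 30.0
```

```bash
python3 s.py
```

```text
[484.175 143.573 226.935] 0.20874589078315098 [0.192 0.271 4.108] [-0.08   0.03  -0.066] 30.00093698501587
```

>>> drive_tool(
  deltas="0 0 -0.001 -0.01;0 0 -0.001 -0.01;0 0 -0.001 -0.01;0 0 -0.001 -0.01;0 0 -0.001 -0.01;0 0 0 0;0 0 0 0",
)

```text
t: 18.08
eef_pos: [484.3, 143.6, 226.6]
tcp_rot: [3.142, -0.0, 0.051]
ft_force: [0.3, -0.4, 4.2]
opening: 0.164
grip_force: 30.0
```

```bash
python3 s.py
```

```text
[484.254 143.561 226.573] 0.05142155084052824 [ 0.324 -0.358  4.209] [ 0.016  0.075 -0.011] 30.00098705291748
```

>>> drive_tool(
  deltas="0 0 -0.001 -0.01;0 0 -0.0011 -0.01;0 0 -0.0011 -0.01;0 0 -0.0011 -0.01;0 0 -0.0011 -0.01;0 0 0 0;0 0 0 0",
)

```text
t: 18.67
eef_pos: [484.4, 143.6, 226.2]
tcp_rot: [-3.142, -0.001, -0.106]
ft_force: [-0.5, -0.2, 6.5]
opening: 0.171
grip_force: 30.0
```

```bash
python3 s.py
```

```text
[484.351 143.561 226.218] -0.10563616216141924 [-0.526 -0.235  6.53 ] [-0.004  0.072 -0.04 ] 30.000928938388824
```

>>> drive_tool(
  deltas="0 0 -0.0007 -0.01;0 0 -0.0007 -0.01;0 0 -0.0009 -0.01;0 0 -0.0009 -0.01;0 0 0 0;0 0 0 0",
)

```text
t: 19.17
eef_pos: [484.4, 143.6, 226.0]
tcp_rot: [-3.141, -0.001, -0.231]
ft_force: [-0.2, 0.4, 8.2]
opening: 0.165
grip_force: 30.0
```

```bash
python3 s.py
```

```text
[484.442 143.58  226.001] -0.23132068015789908 [-0.19   0.428  8.152] [-0.027  0.066  0.005] 30.001026391983032
```

>>> drive_tool(
  deltas="0 0 0.001 -0.01;0 0 0 -0.01;0 0 -0.0005 -0.01;0 0 0 0;0 0 0 0",
)

```text
t: 19.58
eef_pos: [484.5, 143.6, 226.1]
tcp_rot: [-3.141, -0.001, -0.326]
ft_force: [-0.7, 0.2, 8.0]
opening: 0.17
grip_force: 30.0
```

```bash
python3 s.py
```

```text
[484.457 143.591 226.071] -0.32552577467817256 [-0.727  0.152  8.   ] [-0.032  0.072  0.028] 30.00106304883957
```

>>> drive_tool(
  deltas="0 0 0.001 -0.01;0 0 0 -0.01;0 0 0 -0.01;0 0 0 0;0 0 0 0",
)

```text
t: 20.0
eef_pos: [484.4, 143.6, 226.1]
tcp_rot: [-3.141, -0.001, -0.42]
ft_force: [-0.7, 0.0, 7.6]
opening: 0.166
grip_force: 30.0
```

```bash
python3 s.py
```

```text
[484.443 143.59  226.123] -0.4197615419636578 [-0.674  0.022  7.612] [ 0.006  0.044 -0.051] 30.00101387500763
```

>>> drive_tool(
  deltas="0 0 0 -0.01;0 0 0 -0.01;0 0 0 -0.01;0 0 0 0;0 0 0 0",
)

```text
t: 20.42
eef_pos: [484.4, 143.5, 226.0]
tcp_rot: [-3.141, -0.001, -0.514]
ft_force: [-1.2, -1.8, 5.9]
opening: 0.165
grip_force: 30.0
```

```bash
python3 s.py
```

```text
[484.367 143.535 225.999] -0.5139183275845642 [-1.199 -1.846  5.851] [-0.037  0.018  0.032] 30.000738501548767
```

Thread is now pulling the cap down; I'll follow it with smaller steps.

>>> drive_tool(
  deltas="0 0 -0.0008 -0.01;0 0 -0.0008 -0.01;0 0 0 0;0 0 0 0",
)

```text
t: 20.75
eef_pos: [484.3, 143.5, 225.8]
tcp_rot: [-3.141, -0.001, -0.577]
ft_force: [-0.1, -0.3, 5.5]
opening: 0.165
grip_force: 30.0
```

```bash
python3 s.py
```

```text
[484.337 143.546 225.825] -0.57679725590845 [-0.062 -0.277  5.547] [0.023 0.07  0.016] 30.000671446323395
```

>>> drive_tool(
  deltas="0 0 -0.0011 -0.01;0 0 -0.001 -0.01;0 0 0 0;0 0 0 0",
)

```text
t: 21.08
eef_pos: [484.3, 143.5, 225.7]
tcp_rot: [-3.142, -0.001, -0.639]
ft_force: [-1.6, -0.8, 7.5]
opening: 0.166
grip_force: 30.0
```

```bash
python3 s.py
```

```text
[484.251 143.452 225.743] -0.6389114752254499 [-1.585 -0.802  7.494] [-0.128  0.185  0.358] 30.027917325496674
```

>>> drive_tool(
  deltas="0 0 0.001 0.005;0 0 0.001 0;0 0 0 0;0 0 0 0",
)

```text
t: 21.42
eef_pos: [484.3, 143.4, 225.8]
tcp_rot: [-3.142, -0.0, -0.624]
ft_force: [-0.2, -0.1, 5.4]
opening: 0.167
grip_force: 30.0
```

```bash
python3 s.py
```

```text
[484.258 143.437 225.779] -0.6236674694027848 [-0.246 -0.05   5.417] [-0.176  0.076  0.043] 30.001214146614075
```

>>> drive_tool(
  deltas="0 0 0.002 0;0 0 0.001 0;0 0 0 0;0 0 0 0",
)

```text
t: 21.75
eef_pos: [484.2, 143.4, 225.8]
tcp_rot: [3.141, -0.0, -0.625]
ft_force: [1.9, -2.3, 3.7]
opening: 0.172
grip_force: 30.0
```

>>> drive_tool(
  deltas="0 0 0 0;0 0 0 0;0 0 0 0;0 0 0 0;0 0 0 0;0 0 0 0;0 0 0 0;0 0 0 0",
  gripper=0.5,
)

```text
t: 22.42
eef_pos: [484.1, 143.6, 225.8]
tcp_rot: [3.141, 0.0, -0.626]
ft_force: [-0.3, 0.2, -1.2]
opening: 0.501
grip_force: 0.0
```

>>> drive_tool(
  deltas="0 0 0.05 0;0 0 0.1 0;0 0 0.2 0;0 0 0.2 0;-0.2 0 0.2 0;-0.2 -0.2 0.2 0;-0.1 -0.3 0 0;0 -0.4 0 0;0 -0.4 0 0;0 -0.3 0 0",
)

```text
t: 23.25
eef_pos: [433.6, -18.5, 322.2]
tcp_rot: [-3.141, -0.002, -0.625]
ft_force: [0.9, -0.0, -0.3]
opening: 0.502
grip_force: 0.0
```

```bash
python3 s.py
python3 - <<'E'
from h import *
im,d,K,T=cam("top"); cv2.imwrite("pics/end.png",im[...,::-1][130:400,150:550].repeat(2,0).repeat(2,1))
v,u=np.mgrid[:480,:640]; W=world(u,v,d,K,T); Z=W[...,2]
m=(np.hypot(W[...,0]-484,W[...,1]-144)<40)
b=m&(Z>225)&(Z<250); print("bar",b.sum(),np.median(Z[b]) if b.any() else 0, cv2.minAreaRect(W[b][:,:2].astype(np.float32)))
E
```

```text
[433.64  -18.502 322.155] -0.6254740232817788 [ 0.893 -0.006 -0.252] [ 0.063 -0.022  0.05 ] 0.0
bar 283 235.34623353591294 ((484.2547607421875, 144.55532836914062), (16.129098892211914, 46.22933578491211), 54.29643249511719)
```

View pics/end.png

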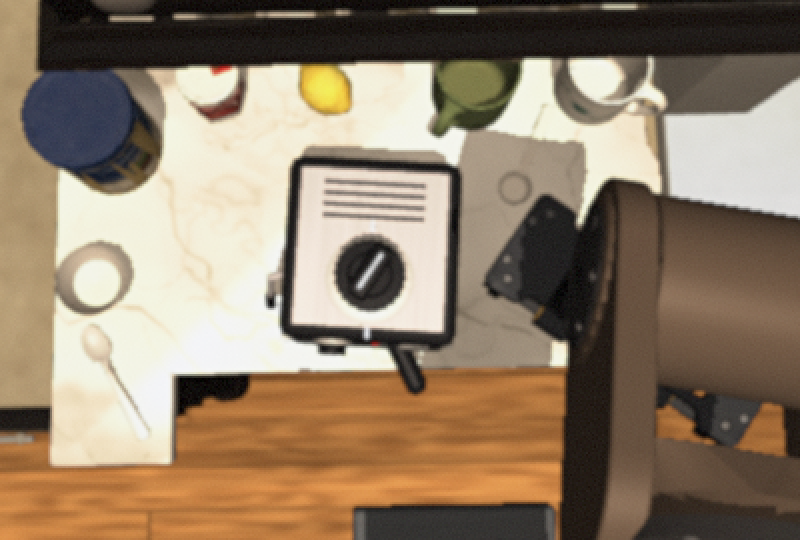

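The end view shows the cap fully seated at (370,272), with its bar at −0.62 rad and the bar top at 235 mm, which is the end-stop depth. The other things haven't moved and the arm is clear.

```bash
python3 -c "
from cell import env
print(env.job_done())"
```

```text
the job is handed in; nothing more can be done
None
```

The cap was set on the neck, turned back until it dropped in, screwed down to the end stop on its seal and let go, and the job is handed in; the torque briefly read 0.36 N m at the stop, above the 0.3 limit, and I eased it off straight away.

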